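# Lock the sample mill's lid with its T-head key

## Robot

A 6-joint arm with a two-finger parallel gripper is mounted at the origin on the work surface. World frame = base frame: x ahead of the robot, y to its left, z up, the work surface at z = 0. Lengths are in m, angles in degrees, forces in N, time in s.
With the tool pointing down it reaches from about 0.35 to 0.725 m from the base axis. Payload 4.3 kg.
Tool frame: the origin (TCP) lies midway between the tips of the shut fingers; the grasp point (between the pads) lies 19 mm behind it (bot.grip_depth is the distance from the TCP to the grasp point, in m); y points along the fingers, z is the direction in which the jaws open and shut, and the axes are right-handed (so a half turn about y gives the same grasp; the last joint's range is limited). The gripper opens to 85 mm and grips with 20 to 120 N. Pads are 22 mm wide; open, the fingers measure 114 mm over their backs; the gripper's body (76 mm by 85 mm) begins 54 mm behind the grasp point. The pads swing forward as they close: fully open they stand 13 mm farther back than shut.
Start: joints at [69.483, 21.618, 4.641, 73.018, 0, 83.68], TCP at [0.141, 0.557, 0.231] pointing down, gripper open.
Joint ranges: [-156.06, 156.06], [-48.1, 94.91], [-58.44, 69.94], [-101.28, 121.22], [-78.64, 73.56], [-180, 180]. Speed limits (degrees/s): [147.25, 147.25, 180, 180, 180, 180].

## Interface

Orientations are given as a 3x3 rotation matrix whose columns are the frame's x, y, z axes.
In Python, from cell import bot gives the robot as it stands. Calls block until the motion is done:
- bot.move_ptp(position, orientation): joint-space move of the TCP to a pose.
- bot.movel(position, rot=None, v=0.15, contact_N=None): straight line of the TCP; rot=None keeps the orientation; v is the mean speed in m/s. With contact_N (N) it stops when the force on the tool has changed by that much, and returns True; else False.
- bot.move_j(angles): joint-space move.
- bot.command_gripper(opening, grasp_force=None): opening from 0.0 (shut) to 1.0 (fully open); grasp_force is the grip in N (None keeps the last); returns when the fingers have stopped.
- bot.sleep(seconds).
- bot.inverse_kinematics(position, orientation): joint angles nearest the present ones, or None.
- bot.observe(): the state.
- bot.snapshot(name): name is "side" or "top" or "wrist"; returns a dict with "frame" (420x560x3 uint8, blue, green, red), "fx", "fy", "cx", "cy" (pixels), "k1" (the pictures are not rectified: a ray, as slopes to the right and down, at radius r is drawn at 1 + k1 r^2 times it, then the intrinsics apply), "R" (3x3) and "t" (3): a world point X has camera coordinates R X + t. Camera axes: x right, y down, z forward; pixel columns grow to the right and rows downward; lengths in m; the calibration is good to about 2 mm. A picture is of the moment at which its call begins. There is no depth.
A pose or a line that the arm cannot do raises bot.MotionError and nothing moves.
- bot.sign_off(): hands the job in, once; it reports no verdict.
Trained networks look in the newest picture that a camera, given by its name, has taken for a name from the list of things; names that differ only in an ending like _2 or _b are one class to them, and where a whole thing is asked for, a point or a joint stands for the part that bears it (a point fixed in the world has none). Each returns a list of dicts, best first, with "p" (0 to 1); they miss things now and then, are a little off and sometimes report something else, mostly with a low value. They report only what shows in the picture. A call takes as long as a camera call. They do not tell look-alikes from the thing itself.
- bot.regions_of(camera, label): "mask" (420x560 bool, what is visible of it) and "rect" ([centre column, centre row, width, height] in pixels, round what is visible of it).
The state is a dict: "time": time; "joints": joint angles; "qvel": joint speeds; "joint_efforts": joint torques, N m; "ee_pos": TCP position; "eef_rot": TCP orientation; "ft_force": force on the tool from outside, world axes, zero at the start; "moment": the same for the moment, N m; "opening": opening from 0.0 (shut) to 1.0 (fully open).
Only numpy, scipy, OpenCV 4.12 (cv2) and the standard library are available. Lean on these libraries where they do the work, as an engineer would, in place of code of your own. Each camera call takes 0.05 s, during which the arm holds its last target. There are 200 camera calls.

## Task

Take the T-head locking key out of its rest, feel its head into the slot in the lock plate on the mill's lid (the plate sits off-centre by some millimetres), push it down against the spring, turn it a quarter turn clockwise and let it rise into its seat so that the lid is locked, then let go of it. Be gentle: never load the key against the mill, pushing or pulling, with more than 25 N, and leave the bowl, bottle and jar behind it where they stand.

Things in the scene. Friction and masses are not known exactly. Their poses are not given: they have to be found in the camera images.
- mill: the sample mill: fixed white housing 180 x 180 mm with a grey lid, 90 mm high; origin at the middle of its underside. On the lid lies a steel lock plate 96 (x) x 80 (y) mm, 6 mm thick, with one straight slot 40 mm long (along x) and 16 mm wide (along y) through its middle
- lid (a point): mid-lid of the mill, at the height of the lock plate's top face (96 mm above the bench); x along the slot, z up. The plate is bolted on off-centre, square to the lid: the slot's middle lies up to 8.5 mm from this point along x and up to 5 mm along y, either way. It stays put sideways, but its rubber mounts give about 1 mm per 5 N up or down (at most 2 mm up, 3 mm down)
- spring (a point): middle of the lid, 11 mm below the lock plate's top face, where a sprung disc lies under the slot: 0.6 N per mm of push from zero, 14 mm of travel, then a hard end
- seat (a point): middle of the lid, at the lock plate's underside (6 mm below its top face). Lugs reach 4 mm farther down: a T-head turns only when its upper face is over 10 mm below the plate's top face, only clockwise seen from above, by 90 degrees to a stop. Let up there, it rises 4 mm into the seat across the slot, upper face on the plate's underside, and cannot turn back or come out
- key_grip (a point): middle of the flat aluminium grip of the loose locking key, the point to grasp. The key stands upright, 70 mm tall, 90 to 140 g: grip 40 (x) x 14 (y) x 32 mm high on top, then a round steel shank 11 mm across, at the foot the T-head. Locked home, this point is 38 to 39 mm above the plate's top face; to turn, it must be under 34 mm; the spring's hard end is at 29 mm
- key_foot (a point): middle of the under face of the key's steel T-head, 54 mm below the grip's middle: a bar 36 (x) x 12 (y) x 10 mm high, parallel to the grip; x along the bar, z up the shank
- rest: fixed grey block 84 (x) x 52 (y) x 22 mm high with a pocket 14 mm deep in which the key stands loosely, its T-head along x; origin at the middle of its underside
- mortar: bystander: white ceramic mortar bowl, 96 mm across, 55 mm high; origin at the middle of its underside
- reagent: bystander: brown glass reagent bottle with black cap, 64 mm across, 135 mm high; origin at the middle of its underside
- jar: bystander: white plastic sample jar, 66 mm across, 85 mm high; origin at the middle of its underside
Things that resemble listed ones, but are neither listed nor needed, are in the scene too. Of the things like the part that bears key_grip, leave any that is red; of the rest the smaller one is meant.

How it is judged:
By the outcome, as a careful person would: the job done as asked, in the order asked, and still so for the second after the job is handed in, with the robot touching nothing.
It also fails if it takes over 67 s, if anything falls off the work surface, if the arm or the gripper's body presses on something with over 40 N, if the wrist force passes 120 N, or if a joint passes its speed limit or range.

## Working session

There is one attempt and no reset: what is moved stays moved. The work goes in short steps, each a Python script; the robot and the scene stay as the last script left them, time stands still between calls to the robot, and variables do not carry over. Pictures are saved under pics/ and viewed, about 8 in all and at most 12, crops included, and the job is handed in when it is done.

```bash
ls; mkdir -p pics; cat > h.py <<'E'
import numpy as np, cv2
from cell import bot
def ray(s,px):
    K=np.array([[s['fx'],0,s['cx']],[0,s['fy'],s['cy']],[0,0,1]])
    d=np.array([(px[0]-s['cx'])/s['fx'],(px[1]-s['cy'])/s['fy']])
    u=d.copy()
    for _ in range(20): u=d/(1+s['k1']*(u@u))
    R=np.array(s['R']);t=np.array(s['t'])
    return -R.T@t, R.T@np.array([u[0],u[1],1])
def atz(s,px,z):
    o,d=ray(s,px); return o+d*(z-o[2])/d[2]
def proj(s,X):
    c=np.array(s['R'])@np.array(X)+np.array(s['t']); u=c[:2]/c[2]; u=u*(1+s['k1']*(u@u))
    return np.array([u[0]*s['fx']+s['cx'],u[1]*s['fy']+s['cy']])
E
python3 - <<'E'
from h import *
o=bot.observe(); print(o['time'],o['ft_force'],np.round(o['eef_rot'],2).tolist())
for c in ['top','side']:
    s=bot.snapshot(c); cv2.imwrite(f'pics/{c}.png',s['frame'])
    o_=-np.array(s['R']).T@np.array(s['t']); print(c,np.round(o_,3),s['fx'],s['k1'])
    for l in ['mill','key_grip','rest','mortar','reagent','jar']:
        for r in bot.regions_of(c,l):
            print(c,l,round(r['p'],2),np.round(r['rect'],1), np.round(atz(s,r['rect'][:2],0.05),3)[:2])
E
```

```text
pics
0.0 [-0.51202125 -0.33009963 -0.56884971] [[0.97, -0.0, 0.25], [-0.25, -0.0, 0.97], [-0.0, -1.0, -0.0]]
top [0.485 0.034 1.041] 508.447709421686 -0.16131468531027035
top mill 0.79 [372.8 243.8 105.2 105.8] [ 0.483 -0.166]
top key_grip 0.72 [200.4 228.   12.7  21.2] [0.517 0.171]
top key_grip 0.59 [211.2 282.5  25.3  34.3] [0.411 0.15 ]
top key_grip 0.54 [155.4 245.8  24.6  12.5] [0.483 0.259]
top rest 0.86 [204.6 227.2  25.2  41. ] [0.519 0.162]
top mortar 0.55 [288.4 126.   49.4  47.1] [ 0.718 -0.004]
top mortar 0.35 [205.2 228.7  22.1  42.4] [0.516 0.161]
top reagent 0.95 [367.9 127.   36.5  42.6] [ 0.715 -0.163]
top jar 0.92 [205.7 127.5  39.4  37.3] [0.717 0.161]
top jar 0.71 [374.4 243.9 102.1 104.7] [ 0.482 -0.17 ]
side [0.301 0.524 0.415] 394.79571005807503 -0.04902471926876815
side mill 0.6 [362.6 191.4 122.9  96.4] [ 0.477 -0.134]
side key_grip 0.85 [249.9 344.9  32.9  59.5] [0.48  0.274]
side key_grip 0.59 [347.1 296.   46.1  62.7] [0.408 0.149]
side key_grip 0.58 [265.8 280.3  29.   41.4] [0.518 0.17 ]
side rest 0.69 [266.9 301.6  68.2  55.9] [0.496 0.205]
side mortar 0.71 [217.6 201.8  44.1  40. ] [0.705 0.021]
side reagent 0.56 [259.1 157.5  38.1  61.6] [ 0.738 -0.188]
side jar 0.92 [159.6 245.9  44.4  62.5] [0.707 0.175]
```

```bash
python3 - <<'E'
import cv2
a=cv2.imread('pics/top.png'); b=cv2.imread('pics/side.png')
a=cv2.resize(a[180:320,130:440],None,fx=2.58,fy=2.58,interpolation=cv2.INTER_CUBIC)
cv2.imwrite('pics/topc.png',a)
cv2.imwrite('pics/sidec.png',cv2.resize(b[100:400,140:440],None,fx=2,fy=2,interpolation=cv2.INTER_CUBIC))
E
```

```text
(no output)
```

View pics/topc.png

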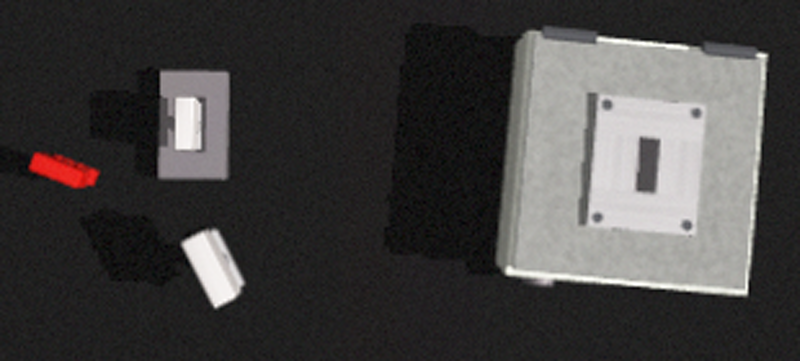

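View pics/sidec.png

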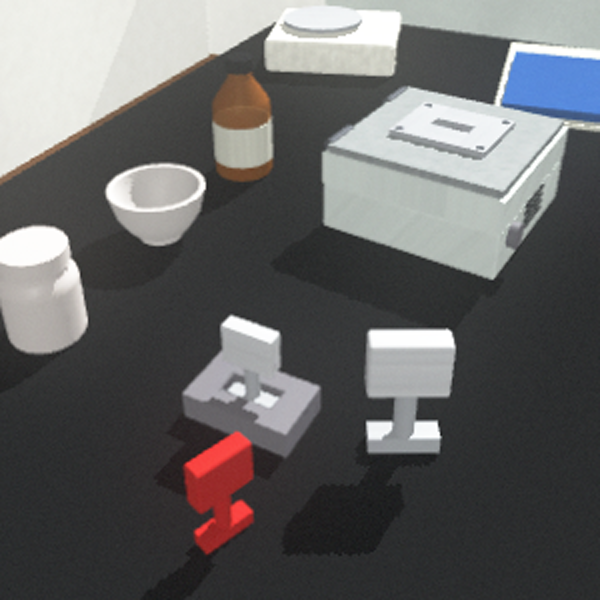

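The top view shows the key standing in the rest (crop 188,123) with its grip along x. The bigger white key (212,268) and the red one (65,168) are decoys. The slot is at crop (648,165), and the plate is turned a few degrees. Next I'll look from close by with the wrist camera, over both the mill and the key.

```bash
cat >> h.py <<'E'
def rotyaw(a):  # tool x at yaw a (deg), y down
    a=np.radians(a); x=np.array([np.cos(a),np.sin(a),0]); y=np.array([0,0,-1.]); return np.column_stack([x,y,np.cross(x,y)])
E
python3 - <<'E'
from h import *
fr=[]
for n,p in [('mill',[.483,-.166,.26]),('key',[.512,.170,.20])]:
    bot.move_ptp(p,rotyaw(0)); bot.sleep(.2)
    s=bot.snapshot('wrist'); fr.append(s['frame']); np.save(f'pics/{n}.npy',s,allow_pickle=True)
    o_=-np.array(s['R']).T@np.array(s['t']); print(n,np.round(o_,3),np.round(s['R'],2).tolist(),s['fx'],bot.observe()['time'],np.round(bot.observe()['ee_pos'],4))
    for l in ['mill','key_grip','rest']:
        for r in bot.regions_of('wrist',l): print(l,round(r['p'],2),np.round(r['rect'],1))
t=cv2.imread('pics/top.png')[200:290,325:430]
cv2.imwrite('pics/w1.png',fr[0]); cv2.imwrite('pics/w2.png',fr[1])
E
```

```text
mill [ 0.416 -0.166  0.403] [[-0.0, 1.0, -0.0], [0.96, 0.0, 0.27], [0.27, -0.0, -0.96]] 305.17508245802725 3.7667 [ 0.4831 -0.1656  0.26  ]
mill 0.57 [286.2 184.8 187.8 189.3]
key_grip 0.82 [537.1 122.9  45.7  36.9]
key_grip 0.6 [542.6 214.4  34.7  45.2]
rest 0.66 [529.8 208.1  58.1  66.6]
key [0.445 0.169 0.343] [[0.0, 1.0, -0.0], [0.96, -0.0, 0.27], [0.27, -0.0, -0.96]] 305.17508245802725 5.4583 [0.5124 0.1691 0.2002]
mill 0.71 [ 36.4 174.1  70.6 215. ]
key_grip 0.79 [280.4 204.7  20.9  58.2]
key_grip 0.74 [255.4  81.   52.9  73.8]
key_grip 0.62 [383.  168.2  57.7  30. ]
rest 0.83 [281.4 193.9  51.7  75.3]
```

View pics/w1.png

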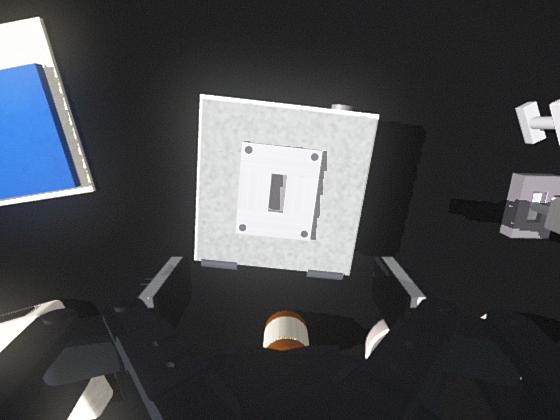

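View pics/w2.png

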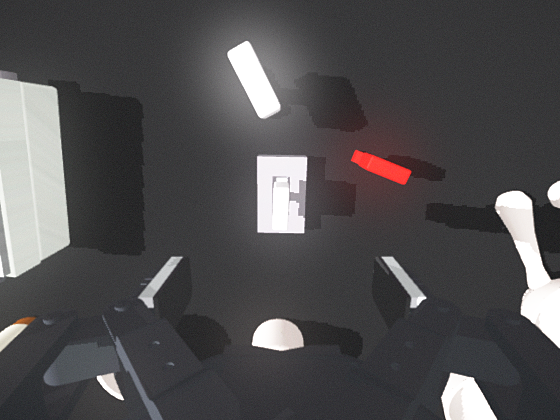

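The wrist view shows the slot at about (277,193), with bolts at (248,149), (314,157), (304,234) and (242,228). The key grip is at about (281,203), in the rest at (281,194). I'll enlarge both to get the edges.

```bash
python3 - <<'E'
from h import *
a=cv2.imread('pics/w1.png')[135:247,228:336]; b=cv2.imread('pics/w2.png')[145:245,246:320]
a=cv2.resize(a,None,fx=4,fy=4,interpolation=cv2.INTER_CUBIC); b=cv2.resize(b,None,fx=4,fy=4,interpolation=cv2.INTER_CUBIC)
b=cv2.copyMakeBorder(b,0,a.shape[0]-b.shape[0],0,0,cv2.BORDER_CONSTANT)
c=np.hstack([a,b]); print(c.shape); cv2.imwrite('pics/z.png',c)
s=np.load('pics/mill.npy',allow_pickle=True).item()
P=[atz(s,p,.096)[:2] for p in [(248.5,149.5),(314.5,157),(304.5,234),(242.5,228)]]
P=np.array(P);print(P, P.mean(0))
g=cv2.cvtColor(cv2.imread('pics/w1.png'),6)[165:222,262:296]
m=(g<150).astype('uint8')
n,l,st,ce=cv2.connectedComponentsWithStats(m)
for i in range(1,n):
    if st[i,4]>50:
        r=cv2.minAreaRect(np.argwhere(l==i)[:,::-1].astype('float32'));print(st[i],r)
        c=np.array(r[0])+[262,165]; print(c,atz(s,c,.096),[atz(s,q+[262,165],.096)[:2].round(4).tolist() for q in cv2.boxPoints(r)])
E
```

```text
(448, 728, 3)
[[ 0.44110969 -0.19908121]
 [ 0.4483774  -0.13336044]
 [ 0.53013705 -0.14156051]
 [ 0.5234874  -0.20771393]] [ 0.48577789 -0.17042902]
[  7   9  14  37 375] ((13.58910846710205, 27.108909606933594), (11.542430877685547, 36.119850158691406), 5.710592269897461)
[275.58910847 192.10890961] [ 0.48433092 -0.17234313  0.096     ] [[0.503, -0.1803], [0.4651, -0.1763], [0.4663, -0.1646], [0.5042, -0.1683]]
```

View pics/z.png

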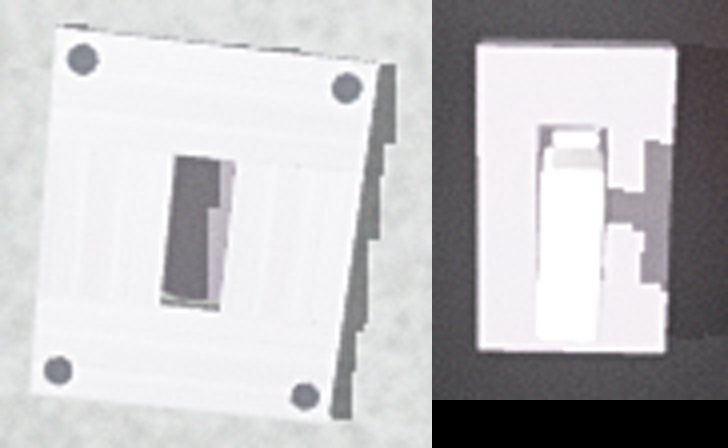

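```bash
python3 - <<'E'
from h import *
s=np.load('pics/mill.npy',allow_pickle=True).item(); k=np.load('pics/key.npy',allow_pickle=True).item()
S=np.array([atz(s,(228+x/4-.4,135+y/4-.4),.096)[:2] for x,y in [(175,155),(236,161),(219,310),(161,303)]]);print(S.round(4),S.mean(0))
G=np.array([atz(k,(246+(x-432)/4-.4,145+y/4-.4),.078)[:2] for x,y in [(541,167),(603,167),(597,342),(537,340)]]);print(G.round(4),G.mean(0))
Q=np.array([atz(k,(246+(x-432)/4-.4,145+y/4-.4),.022)[:2] for x,y in [(476,45),(676,45),(664,352),(478,350)]]);print(Q.round(4),Q.mean(0))
for A in (S,G,Q):
    d=A[3]-A[0]+A[2]-A[1]; print(np.degrees(np.arctan2(d[1],d[0])))
t=bot.snapshot('top')
print(proj(t,[.4857,-.1704,.096]))
E
```

```text
[[ 0.4649 -0.1766]
 [ 0.4664 -0.1611]
 [ 0.5058 -0.1653]
 [ 0.5039 -0.1805]] [ 0.4852375  -0.17088177]
[[0.4992 0.1606]
 [0.4992 0.1743]
 [0.5403 0.1732]
 [0.5398 0.1593]] [0.51963903 0.16687151]
[[0.4782 0.1422]
 [0.4782 0.1944]
 [0.5633 0.1929]
 [0.5627 0.1409]] [0.52060597 0.16759888]
-5.946108532068688
-1.7233639501731284
-0.9986210575611828
[379.79939152 242.04464165]
```

```bash
python3 - <<'E'
from h import *
t=bot.snapshot('top'); print(proj(t,[.5197,.167,.078]))
R=rotyaw(-1.3); p=np.array([.5197,.1670,.043])
bot.command_gripper(.5); bot.move_ptp(p+[0,0,.07],R); bot.sleep(.2)
f0=np.array(bot.observe()['ft_force'])
print(bot.movel(p,v=.08,contact_N=6))
bot.command_gripper(0.,grasp_force=50); bot.sleep(.1)
o=bot.observe(); print(o['opening'],np.array(o['ft_force'])-f0,o['ee_pos'])
bot.movel(p+[0,0,.147],v=.12); bot.sleep(.2)
o=bot.observe(); print(o['opening'],np.array(o['ft_force'])-f0,o['ee_pos'],o['time'])
s=bot.snapshot('wrist'); side=bot.snapshot('side')
np.save('pics/held.npy',s,allow_pickle=True)
cv2.imwrite('pics/held.png',np.hstack([cv2.resize(s['frame'][120:420,130:430],(500,500)),side['frame'][100:350,180:430].repeat(2,0).repeat(2,1)][:1]+[cv2.resize(side['frame'][150:400,180:330],(300,500))]))
E
```

```text
[200.21734441 226.12388916]
False
0.1548819205041814 [-1.32694199  1.33560931  3.91895962] [0.52020188 0.16708896 0.04357685]
0.15181260064562052 [-0.89047898 -0.30331103 -1.65860396] [0.51929892 0.16691311 0.1893834 ] 9.9083
```

View pics/held.png

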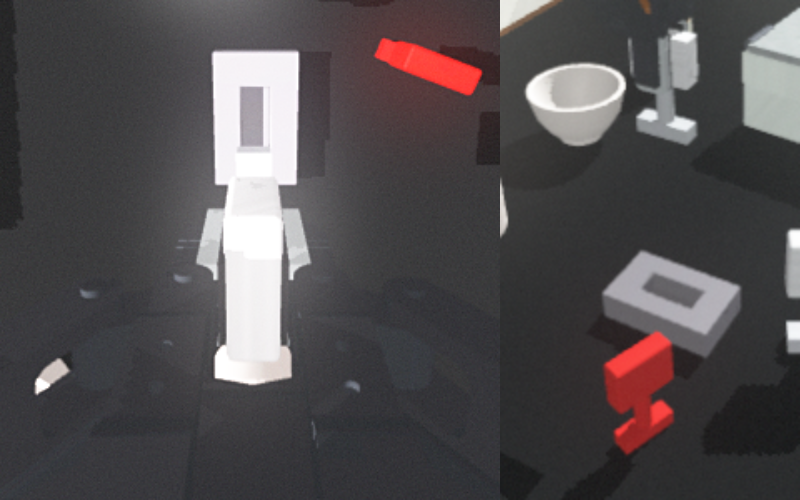

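```bash
python3 - <<'E'
from h import *
s=np.load('pics/held.npy',allow_pickle=True).item(); R=rotyaw(-1.3); t=np.array([.5193,.1669,.1894])
# head -x end: lower edge centre, upper edge; grip top edges
for n,x,y,z in [('headlow',-.018,0,-.035),('headup',-.018,0,-.025),('griplow-x',-.02,0,.003),('griptop-x',-.02,0,.035),('griptop+x',.02,0,.035)]:
    q=proj(s,t+R@np.array([x,-z,y])); print(n,q,((q-[130,120])*500/300).round(1))
g=s['frame'][120:420,130:430]; cv2.imwrite('pics/hz.png',cv2.resize(g[80:240,110:200],None,fx=4,fy=3.7,interpolation=cv2.INTER_CUBIC))
E
```

```text
headlow [282.39334915 207.56111292] [254.  145.9]
headup [282.41689602 212.17787683] [254.  153.6]
griplow-x [282.50613307 224.38769864] [254.2 174. ]
griptop-x [282.64855842 250.96009167] [254.4 218.3]
griptop+x [282.47023115 339.17973677] [254.1 365.3]
```

View pics/hz.png

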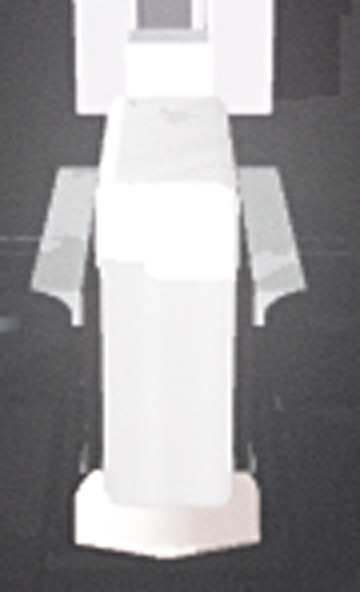

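```bash
python3 - <<'E'
from h import *
R=rotyaw(-6.); c=np.array([.485,-.1706])
bot.move_ptp([*c,.19],R); bot.movel([*c,.140],v=.06); bot.sleep(.3)
f0=np.array(bot.observe()['ft_force']); m0=np.array(bot.observe()['moment'])
hit=bot.movel([*c,.125],v=.012,contact_N=3.5)
o=bot.observe(); print(hit,np.round(np.array(o['ft_force'])-f0,2),np.round(np.array(o['moment'])-m0,3),np.round(o['ee_pos'],4),o['time'],f0)
E
```

```text
False [-0.31 -0.21  1.28] [-0.042 -0.026  0.08 ] [ 0.4851 -0.1706  0.1251] 13.975 [-0.40200117  0.22308773 -1.52776223]
```

```bash
python3 - <<'E'
from h import *
R=rotyaw(-6.); c=np.array([.485,-.1706]); f0=np.array([-.4,.22,-1.53])
def rep(n,h=None):
    o=bot.observe(); print(n,h,np.round(np.array(o['ft_force'])-f0,2),np.round(o['moment'],3),np.round(o['ee_pos'],4),round(o['opening'],3),o['time'],flush=True)
for z in (.119,.114,.1085):
    h=bot.movel([*c,z],v=.015,contact_N=9); bot.sleep(.1); rep(z,h)
    if h: break
E
```

```text
0.119 False [-0.17 -0.4   0.87] [ 0.033 -0.053  0.028] [ 0.485  -0.1706  0.1191] 0.157 14.625
0.114 False [0.08 0.59 3.67] [ 0.05   0.196 -0.034] [ 0.4851 -0.1706  0.1142] 0.158 15.2083
0.1085 False [-1.16  0.27  8.1 ] [ 0.14   0.343 -0.011] [ 0.4851 -0.1707  0.1087] 0.157 15.825
```

```bash
python3 - <<'E'
from h import *
f0=np.array([-.4,.22,-1.53]); H=np.array([.4855,-.1706,.1085])
for a in (10,20,35,50,65,80,86,89):
    R=rotyaw(-6-a); p=H-.0005*R[:,0]
    h=bot.movel(p,rot=R,v=.05,contact_N=7); o=bot.observe()
    print(a,h,np.round(np.array(o['ft_force'])-f0,2),np.round(o['moment'],3),np.round(o['ee_pos'],4),round(np.degrees(np.arctan2(o['eef_rot'][1][0],o['eef_rot'][0][0])),1),o['time'],flush=True)
    if h or abs(o['moment'][2])>.4: break
E
```

```text
10 False [-1.03 -0.34  7.49] [-0.013  0.19  -0.043] [ 0.4857 -0.1709  0.1089] -16.0 16.15
20 False [-0.91  0.46  7.59] [-0.02   0.102 -0.032] [ 0.4859 -0.1709  0.109 ] -26.0 16.475
35 False [-0.25 -0.28  7.44] [-0.054  0.016 -0.059] [ 0.4861 -0.1709  0.109 ] -41.0 16.8833
50 False [ 0.18 -0.84  7.29] [-0.058  0.093 -0.002] [ 0.4862 -0.1708  0.1091] -56.0 17.2917
65 False [ 0.03 -0.3   6.9 ] [-0.008  0.067 -0.073] [ 0.4863 -0.1707  0.109 ] -71.0 17.7
80 False [0.84 0.13 7.7 ] [-0.022  0.046 -0.006] [ 0.4864 -0.1707  0.1091] -86.0 18.1083
86 False [ 0.66 -1.09  6.22] [-0.031  0.096 -0.081] [ 0.4865 -0.1707  0.1091] -92.0 18.3667
89 False [-0.44  0.04  6.9 ] [-0.004  0.164  0.023] [ 0.4863 -0.1705  0.109 ] -95.0 18.6167
```

```bash
python3 - <<'E'
from h import *
f0=np.array([-.4,.22,-1.53]); H=np.array([.4855,-.1706,.1085])
def rep(a,h):
    o=bot.observe(); f=np.array(o['ft_force'])-f0
    print(a,h,np.round(f,2),np.round(o['moment'],3),np.round(o['ee_pos'],4),round(np.degrees(np.arctan2(o['eef_rot'][1][0],o['eef_rot'][0][0])),1),o['time'],flush=True); return o,f
for a in (90,91,92):
    R=rotyaw(-6-a); p=H-.0005*R[:,0]
    h=bot.movel(p,rot=R,v=.05,contact_N=6); bot.sleep(.1); o,f=rep(a,h)
    if h or abs(o['moment'][2])>.15: break
R=rotyaw(-6-min(a,90.5)); p=H-.0005*R[:,0]; bot.movel(p,rot=R,v=.05); rep('back',0)
for z in (.1105,.1125,.1140,.1150):
    h=bot.movel([p[0],p[1],z],v=.008,contact_N=5); bot.sleep(.1); o,f=rep(z,h)
    if h or f[2]<-1: break
E
```

```text
90 False [-0.52  0.92  8.29] [0.057 0.253 0.014] [ 0.4861 -0.1704  0.109 ] -96.0 18.9667
91 False [-0.65  0.79  7.22] [0.098 0.292 0.057] [ 0.4859 -0.1703  0.1089] -97.0 19.3167
92 False [-0.8   0.97  8.05] [0.181 0.38  0.058] [ 0.4857 -0.1702  0.1088] -98.0 19.6667
back 0 [0.68 0.27 8.07] [0.137 0.317 0.019] [ 0.4859 -0.1703  0.1088] -96.5 19.9167
0.1105 False [ 0.22 -0.12  6.15] [-0.007  0.097  0.079] [ 0.4858 -0.1702  0.1106] -96.5 20.4167
0.1125 False [ 0.72 -0.59  5.18] [-0.046 -0.13   0.046] [ 0.4857 -0.1702  0.1125] -96.5 20.9167
0.114 False [ 1.11 -0.19  4.46] [-0.161 -0.257 -0.019] [ 0.4857 -0.1702  0.114 ] -96.5 21.3583
0.115 False [ 2.27 -0.64  3.41] [-0.174 -0.376  0.001] [ 0.4857 -0.1702  0.115 ] -96.5 21.7333
```

```bash
python3 - <<'E'
from h import *
f0=np.array([-.4,.22,-1.53])
o=bot.observe(); p=np.array(o['ee_pos'])
def rep(a,h):
    o=bot.observe(); f=np.array(o['ft_force'])-f0
    print(a,h,np.round(f,2),np.round(o['moment'],3),np.round(o['ee_pos'],4),round(o['opening'],3),o['time'],flush=True); return o,f
for z in (.1155,.116,.1165,.117,.1175):
    h=bot.movel([.4857,-.1702,z],v=.005,contact_N=6); bot.sleep(.15); o,f=rep(z,h)
    if h or f[2]<-1.5: break
s=bot.snapshot('side'); cv2.imwrite('pics/seat.png',cv2.resize(s['frame'][120:260,280:440],None,fx=4,fy=4,interpolation=cv2.INTER_CUBIC))
E
```

```text
0.1155 False [ 1.35 -1.3   2.79] [-0.147 -0.347  0.018] [ 0.4857 -0.1702  0.1155] 0.155 22.1417
0.116 False [ 2.88 -0.69  1.95] [-0.2   -0.415 -0.014] [ 0.4856 -0.1702  0.1159] 0.155 22.5417
0.1165 False [ 2.46 -1.69 -1.22] [-0.269 -0.498  0.045] [ 0.4856 -0.1701  0.1163] 0.162 22.9417
0.117 False [ 3.59 -1.77 -3.51] [-0.329 -0.643  0.036] [ 0.4856 -0.1701  0.1168] 0.157 23.3417
```

```bash
python3 - <<'E'
from h import *
f0=np.array([-.4,.22,-1.53])
def rep(a):
    o=bot.observe(); print(a,np.round(np.array(o['ft_force'])-f0,2),np.round(o['ee_pos'],4),round(o['opening'],3),o['time'],flush=True)
bot.movel([.4857,-.1702,.1159],v=.005); bot.sleep(.1); rep('relax')
bot.command_gripper(.5); bot.sleep(.2); rep('open')
print(bot.movel([.4857,-.1702,.26],v=.08,contact_N=6)); bot.sleep(.3); rep('up')
w=bot.snapshot('wrist'); s=bot.snapshot('side'); t=bot.snapshot('top')
for l in ['mortar','reagent','jar']:
    for r in bot.regions_of('top',l)[:1]+bot.regions_of('side',l)[:1]: print(l,round(r['p'],2),np.round(r['rect'],1))
a=cv2.resize(w['frame'][100:300,180:380],(400,400)); b=cv2.resize(s['frame'][120:270,290:440],(400,400),interpolation=cv2.INTER_CUBIC)
cv2.imwrite('pics/end.png',np.hstack([a,b]))
E
```

```text
relax [ 2.2  -0.52 -0.31] [ 0.4856 -0.1702  0.1161] 0.155 23.8583
open [ 1.58 -0.36  1.49] [ 0.4856 -0.1702  0.1159] 0.499 24.45
False
up [-0.64 -0.19  0.87] [ 0.4857 -0.1701  0.2599] 0.502 26.7
mortar 0.82 [288.6 126.3  47.   49.2]
reagent 0.88 [368.4 127.8  40.5  36.1]
reagent 0.98 [258.8 160.1  34.6  64.5]
jar 0.75 [205.9 127.   36.5  35.8]
jar 0.93 [160.  245.1  48.2  61. ]
```

View pics/end.png

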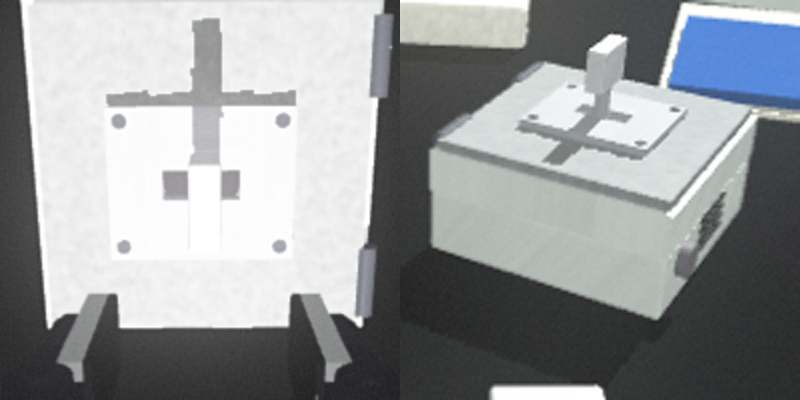

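The key stands upright across the slot (wrist crop about 205,205) and the gripper is clear of it. The bystanders haven't moved.

```bash
python3 -c "
from cell import bot
bot.sign_off()"
```

```text
the job is handed in; nothing more can be done
```

The lid is locked: the key is seated across the slot and released, and I handed the job in after about 27 s of the 67 s allowed.

**What I did**
- I took the smaller white key from the rest; the red key and the larger white key were left alone.
- The head went into the slot on the first try, with no contact on the plate.
- I pushed it down to about 32 mm grip height, turned it clockwise in steps to about 90°, and let it rise. I then let go and drew back.

**What the last checks showed**
- **Lock:** an upward tug met resistance at about 38–39 mm grip height, the locked-home height. In the last pictures the key stands upright across the slot with the gripper clear.
- **Forces:** at the readings taken after each move, the push stayed at about 8 N and the pull at about 4 N. Sideways force stayed under 4 N.
- **Bystanders:** the bottle and jar show no movement in either view. The top view shows the mortar in place, but the network did not report it in the last side picture.

**What disagreed:** the top camera was 2–4 mm off the wrist camera, in the same direction at the key and the slot, so I used the wrist camera for both. I felt no clear end stop on turning to 92°, so the lock rests on the free rise and the tug.

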